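# Stow the pliers and side cutters in the catch-locked tool tray

### The arm

A 6-joint arm with a two-finger parallel gripper is mounted at the origin on a cart in front of the work surface, level with it; the furniture and walls round the work are solid. World frame = base frame: x ahead of the robot, y to its left, z up, the work surface at z = 0. Lengths are in m, angles in rad, forces in N, time in s.
With the tool pointing down it reaches from about 0.35 to 0.85 m from the base axis. Payload 8.1 kg.
Tool frame: the origin (TCP) lies where the fingers leave the gripper's body, on its centre line; the fingertips stand 84 mm ahead of it and the grasp point (between the pads) lies 65 mm ahead of it; z points along the fingers, y is the line along which they close (so a half turn about z gives the same grasp; the last joint's range is limited). The gripper opens to 93 mm and grips with 3 to 60 N. Pads are 15 mm wide; open, the fingers measure 128 mm over their backs; the gripper's body (75 mm by 188 mm) begins 65 mm behind the grasp point.
Start: joints at [-1.273, 0.13, 1.488, -0, 1.523, -0.085], TCP at [0.224, -0.557, 0.303] pointing down, gripper open.
Joint ranges: [-2.96, 2.96], [-0.89, 2.26], [0.02, 2.5], [-1.34, 4.48], [0, 2.73], [-2.66, 2.66]. Speed limits (rad/s): [2.39, 2.39, 2.79, 3.14, 3.14, 3.14].

### API

Orientations are given as [roll, pitch, yaw] about the fixed x, y, z axes, in that order (R = Rz(yaw) Ry(pitch) Rx(roll)).
In Python, from rig import arm, eyes gives the robot as it stands.
- The arm moves only by the tool drive_tool, never from a script. Its argument "rows" is a list that holds one entry, the list of rows, each a list of 6 numbers: the shift along the tool's x, y, z each as a share of 0.03 m, from -1 to 1, then the turn, a rotation vector about the tool's x, y, z each as a share of 6 degrees, from -1 to 1. In form: [[[x, y, z, ax, ay, az], ...]]. A call has 1 to 20 rows; each row shifts and turns the commanded pose from where the row before left it, along the tool's axes as they then stand; what a row does not reach is not made up. A row lasts 1/12 s, in which the tool goes at most 41.7 mm and 7.16 degrees, less where a joint would pass 70% of its speed; a pose out of reach is approached as far as the arm can. A call with a number of a shift or a turn outside -1 to 1 is refused whole. A call with a gripper value outside its range is refused whole. "jaw" is the finger opening in mm, from 0 to 93, set as the call begins (left out, the last holds). The fingers move at their own pace and stop on an object; "newtons" is the grip in N (left out, the last holds). Time passes only in rows, so rows that do not move let the fingers close. It gives the time, the measured TCP pose, the force, the opening and the grip force at its end, in the units of the state.
- arm.get_state(): the state, without advancing time (a new reading comes with each control period).
- eyes.read_camera(name): name is "scene" or "top" or "wrist"; returns (picture, depth): 384x512x3 uint8, red, green, blue; 384x512 float32, m along the optical axis (not along the pixel's ray), 0 where there is no reading.
- eyes.camera_model(name): a dict with "camera_matrix" (3x3 intrinsics, pixels), "R" (3x3) and "t" (3): a world point X has camera coordinates R X + t. Camera axes: x right, y down, z forward; pixel columns grow to the right and rows downward; lengths in m; the calibration is good to about 2 mm. A picture is of the moment at which its call begins: read the wrist's pose just before it. camera_model takes no time and is no camera call; for the wrist camera it gives the pose at the moment of the call.
- arm.sign_off(): hands the job in; it is judged then, once.
The state is a dict: "clock": time; "q": joint angles; "joint_vel": joint speeds; "joint_torque": joint torques, N m; "ee_pos": TCP position; "tool_rot": TCP orientation; "wrist_force": force on the tool from outside, world axes, zero at the start; "ft_torque": the same for the moment, N m; "opening": opening from 0.0 (shut) to 1.0 (fully open); "grip_force": force on a finger pad.
Only numpy, scipy, OpenCV 4.12 (cv2) and the standard library are available. Lean on these libraries where they do the work, as an engineer would, in place of code of your own. Each camera call takes 0.05 s, during which the arm holds its last target. There are 200 camera calls.

### The job

Put the long-nosed pliers and the side cutters away in the tool tray, each in the pocket of its own shape: jaws tucked under the steel bridge first, then the handles pressed down flat until the spring catch has snapped over their ends. Do not push the other things on the bench about.

Things in the scene. Friction and masses are not known exactly. Their poses are not given: they have to be found in the camera images.
- pliers: Long-nosed pliers, 151x50x12 mm, 92 g, lying flat. Origin: middle of length and width, on the underside; z up, jaws towards own -y, handles +y. Jaws (y -76..-28) taper from 17 mm wide to a 3 mm tip, lie 2.5-10 mm above the underside. Handles (y -23..+76): 46-49 mm wide over both for y 18..55, balance at y +20, gap between them under 12 mm; ends thinner (z 3-10 mm). Jaws do not open.
- cutters: Side cutters, 135x50x12 mm, 92 g, lying flat; handles just like the pliers', jaws shorter. Origin: middle of length and width, on the underside; z up, jaws towards own -y, handles +y. Jaws (y -68..-36) 17 mm wide, taper to a 3 mm tip, lie 2.5-10 mm above the underside. Handles (y -31..+68): 46-49 mm wide over both for y 10..47, balance at y +12; ends thinner (z 3-10 mm).
- pliers_tip (a point): tip of the pliers' jaws, 6 mm above the underside plane
- pliers_tail (a point): midway between the handle ends of the pliers, 6 mm above the underside plane
- cutters_tip (a point): tip of the cutters' jaws, 6 mm above the underside plane
- cutters_tail (a point): midway between the handle ends of the cutters, 6 mm above the underside plane
- tray: Fixed tool tray: aluminium pan 215x236 mm, rim 16 mm high, origin in its middle at bench level, z up, with a dark foam insert lying up to 7 mm off the middle either way along y, pockets and fittings with it. Foam top 15 mm, pale pocket floors 5 mm over the bench. Empty pockets along y, head to tail: pliers x -36 mm, jaws to -y; cutters x +36 mm, jaws to +y. Stowed tools flush at x -86, +86.
- pliers_pocket (a point): pocket floor where the seated pliers' origin belongs if the insert lies in the middle of the tray; the real place is up to 7 mm off along the tray's y. The seated pliers' axes are the tray's. Free play about 3 mm at each side, 1 mm at each end.
- pliers_pocket_nose (a point): pocket floor under the seated pliers' tip (insert in the middle). A steel bridge 52 mm wide covers the last 14.6 mm of the channel, underside 14 mm, top 15.6 mm above the pocket floor: the jaws go in below it from the handle side, handles raised 10 to 25 degrees, until the tip stops at the end wall 1 mm past this point. Wall and bridge shift with the insert.
- pliers_pocket_tail (a point): pocket floor under the seated pliers' handle ends (insert in the middle). Spring catch over this end: steel tongue 43 mm wide, 10.5-17 mm above the pocket floor, overhanging the handle ends by 3 mm, its nose sloping 4.5 mm back to a flat top; housing behind, top 28 mm above the bench. Handles of a tool fully forward meet the slope; pressed with 5 to 20 N they push it back and it snaps over them.
- pliers_catch (a joint): travel of the pliers' catch, m: 0 sprung out over the pocket, up to 0.0065 pushed back away from the pocket; spring 2.5 N at 0, plus 0.5 N per mm
- cutters_pocket (a point): as pliers_pocket, for the cutters (same insert, so the same shift along the tray's y); the seated cutters' x and y are the tray's turned half round about z. Free play about 3 mm at each side, 1 mm at each end.
- cutters_pocket_nose (a point): pocket floor under the seated cutters' tip; steel bridge over the last 14.6 mm of the channel and end wall 1 mm past this point, shifting with the insert, as at the pliers' pocket
- cutters_pocket_tail (a point): pocket floor under the seated cutters' handle ends; spring catch and housing, shifting with the insert, as at the pliers' pocket
- cutters_catch (a joint): travel of the cutters' catch, as for pliers_catch
- battery_1: flat pale phone battery, 102x42x9 mm, behind the tray; bystander; origin at the centre of its underside
- uv_torch: small dark pocket torch, 98 mm long, 23 mm thick, lying right of and behind the tray; bystander; origin at the centre of its underside

How it is judged:
By the outcome, as a careful person would: the job done as asked, in the order asked, and still so for the second after the job is handed in, with the robot touching nothing.
It also fails if it takes over 61 s, if anything falls off the work surface, if the arm or the gripper's body presses on something with over 40 N, if the wrist force passes 120 N, or if a joint passes its speed limit or range.

## Working session

There is one attempt and no reset: what is moved stays moved. The work goes in short steps, Python scripts to look and compute and a tool call to move; the robot and the scene stay as the last step left them, time stands still between calls to the robot, and variables do not carry over. Pictures are saved under pics/ and viewed, at most 10 in all, crops included, and the job is handed in when it is done.

Besides the shell and the picture viewer there is one more tool, called after ">>>" as name(argument=value, ...) on one line, values as JSON. drive_tool: Moves the arm, as the interface text tells. Shift numbers are shares of 0.03 m and turn numbers shares of 6 degrees, none past 1 either way. Its arguments: {"type":"object","properties":{"rows":{"type":"array","items":{"type":"array","items":{"type":"array","items":{"type":"number"}}}},"jaw":{"type":"number"},"newtons":{"type":"number"}},"required":["rows"]}

```bash
ls; mkdir -p pics
python3 - <<'E'
from rig import arm, eyes
import cv2, numpy as np
s=arm.get_state(); print({k:np.round(v,3).tolist() for k,v in s.items()})
for n in ("top","scene"):
    p,d=eyes.read_camera(n); m=eyes.camera_model(n)
    cv2.imwrite(f"pics/{n}0.png",p[:,:,::-1]); np.savez(f"{n}0.npz",p=p,d=d,**m)
    print(n,np.round(m["camera_matrix"],1).tolist(),np.round(m["R"],3).tolist(),np.round(m["t"],3).tolist(),(d>0).mean())
E
```

```text
pics
{'clock': 0.0, 'q': [-1.273, 0.131, 1.489, 0.0, 1.523, -0.085], 'joint_vel': [0.001, 0.0, -0.0, 0.001, 0.001, -0.001], 'joint_torque': [-0.001, -55.984, -49.176, 0.077, 0.035, -0.0], 'ee_pos': [0.224, -0.556, 0.302], 'tool_rot': [-3.14, -0.0, 0.383], 'wrist_force': [0.366, -0.079, 0.623], 'ft_torque': [-0.004, -0.016, -0.024], 'grip_force': 0.0, 'opening': 0.994}
top [[443.5, 0.0, 251.1], [0.0, 443.5, 190.4], [0.0, 0.0, 1.0]] [[-0.027, -1.0, 0.001], [-0.984, 0.026, -0.179], [0.179, -0.006, -0.984]] [0.05, 0.515, 1.089] 0.9958343505859375
scene [[457.2, 0.0, 256.9], [0.0, 457.2, 198.2], [0.0, 0.0, 1.0]] [[-0.773, -0.634, -0.014], [-0.404, 0.509, -0.76], [0.489, -0.582, -0.65]] [0.433, 0.235, 1.018] 0.9959615071614584
```

View pics/top0.png

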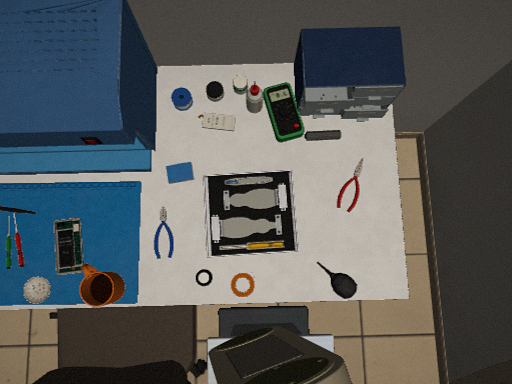

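The top view shows the tray at about (205–297, 170–257), the blue tool at (164,233) and the red tool at (350,187). I'll zoom in on these.

Run:
```python
import cv2
p=cv2.imread("pics/top0.png")
cv2.imwrite("pics/c0.png",cv2.resize(p[145:275,145:375],None,fx=3.4,fy=3.4,interpolation=cv2.INTER_CUBIC))
```

```text
(no output)
```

View pics/c0.png

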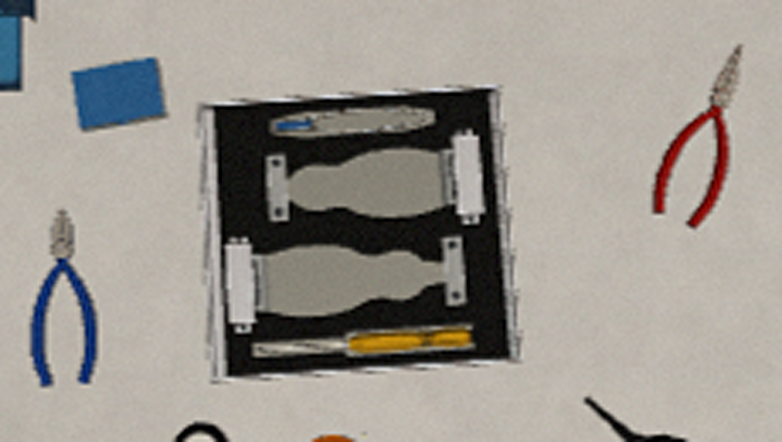

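View pics/scene0.png

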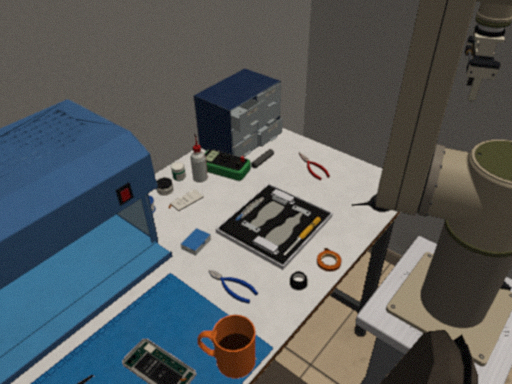

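The red tool has the longer jaws, so it is the pliers; blue is the cutters. The pliers' pocket is the lower one, with its nose to the right (−y). The cutters' pocket is the upper one, with its nose to the left (+y). Next I'll get coarse poses from the top view.

```bash
cat > h.py <<'E'
import numpy as np, cv2
from scipy.spatial.transform import Rotation as Ro
def ray(m,uv,z):
    "pixels (N,2) -> world points on plane z"
    uv=np.atleast_2d(np.asarray(uv,float)); K,R,t=m["camera_matrix"],m["R"],m["t"]
    d=np.c_[uv,np.ones(len(uv))]@np.linalg.inv(K).T@R; c=-R.T@t
    return c+d*((z-c[2])/d[:,2])[:,None]
def blob(mask,near=None,amin=30):
    n,l,st,c=cv2.connectedComponentsWithStats(mask.astype(np.uint8))
    return [(l==i) for i in range(1,n) if st[i,4]>=amin]
def look(eyes,name):
    m=eyes.camera_model(name); p,d=eyes.read_camera(name); return p,d,m
def handles(p,which):
    h=cv2.cvtColor(p,cv2.COLOR_RGB2HSV); H,S,V=[h[...,i].astype(int) for i in range(3)]
    if which=="pliers": return ((H<8)|(H>172))&(S>140)&(V>60)
    return (H>105)&(H<130)&(S>150)&(V>50)
E
python3 - <<'E'
from h import *
z=np.load("top0.npz"); p=z["p"]; m=z
for w,(u0,u1,v0,v1) in dict(pliers=(330,375,150,220),cutters=(148,180,200,265)).items():
    k=np.zeros(p.shape[:2],bool); k[v0:v1,u0:u1]=True
    bg=np.median(p[k],0)
    hm=handles(p,w)&k
    gm=(np.abs(p.astype(int)-bg).max(2)>45)&k
    for n,mm,zz in (("handles",hm,.008),("all",gm,.008)):
        vv,uu=np.nonzero(mm); X=ray(m,np.c_[uu,vv],zz)[:,:2]
        c,(a,b),ang=cv2.minAreaRect((X*1000).astype(np.float32))
        e=np.linalg.eigh(np.cov(X.T))[1][:,1]; 
        if e[0]<0:e=-e
        pr=(X-X.mean(0))@e
        print(w,n,len(uu),"rect",np.round(c,1),round(a,1),round(b,1),round(ang,1),"mean",X.mean(0).round(4),"axis deg",np.degrees(np.arctan2(e[1],e[0])).round(1),pr.min().round(4),pr.max().round(4), bg)
k=np.zeros(p.shape[:2],bool); k[160:265,195:305]=True
g=cv2.cvtColor(p,cv2.COLOR_RGB2GRAY)
b=max(blob((g<45)&k),key=lambda x:x.sum()); vv,uu=np.nonzero(b)
X=ray(m,np.c_[uu,vv],.015)[:,:2]
print("foam",cv2.minAreaRect((X*1000).astype(np.float32)))
d=z["d"]; 
for uv in ((164,205),(250,190),(250,228),(212,230)): print(uv,d[uv[1],uv[0]])
E
```

```text
pliers handles 190 rect [ 511.  -223.1] 47.9 94.1 65.2 mean [ 0.5099 -0.223 ] axis deg -21.5 -0.0468 0.0482 [186. 180. 171.]
pliers all 357 rect [ 534.  -234.3] 50.9 150.3 65.2 mean [ 0.5225 -0.2282] axis deg -24.0 -0.0619 0.0881 [186. 180. 171.]
cutters handles 179 rect [401.5 267.3] 92.9 44.1 0.7 mean [0.399  0.2676] axis deg 5.7 -0.0438 0.049 [187. 181. 172.]
cutters all 389 rect [418.7 267.5] 132.4 49.3 0.7 mean [0.4113 0.2678] axis deg 1.2 -0.0587 0.0736 [187. 181. 172.]
foam ((464.5717468261719, 38.675743103027344), (206.99545288085938, 215.8414306640625), 2.201612710952759)
(164, 205) 1.1769307
(250, 190) 1.1748409
(250, 228) 1.1571292
(212, 230) 1.1368494
```

>>> drive_tool(rows=[[[0.923,-0.488,0,0,0,0],[0.923,-0.488,0,0,0,0],[0.923,-0.488,0,0,0,0],[0.923,-0.488,0,0,0,0],[0.923,-0.488,0,0,0,0],[0.923,-0.488,0,0,0,0],[0.923,-0.488,0,0,0,0],[0.923,-0.488,0,0,0,0],[0.923,-0.488,0,0,0,0],[0.923,-0.488,0,0,0,0],[0.923,-0.488,0,0,0,0],[0.923,-0.488,0,0,0,0],[0.923,-0.488,0,0,0,0],[0.923,-0.488,0,0,0,0],[0,0,0,0,0,-1],[0,0,0,0,0,-1],[0,0,0,0,0,-1],[0,0,0,0,0,-1],[0,0,0,0,0,-1],[0,0,0,0,0,-1]]], jaw=75, newtons=20)

```text
clock: 1.77
ee_pos: [0.507, -0.2214, 0.3022]
tool_rot: [-3.141, 0.0, 1.016]
wrist_force: [1.3, -0.6, 0.7]
opening: 0.809
grip_force: 0.0
```

>>> drive_tool(rows=[[[0,0,0.12,0,0,-0.953],[0,0,0.12,0,0,-0.953],[0,0,0.12,0,0,-0.953],[0,0,0.12,0,0,-0.953],[0,0,0.12,0,0,-0.953],[0,0,0.12,0,0,-0.953],[0,0,0.12,0,0,-0.953],[0,0,0.12,0,0,-0.953],[0,0,0.12,0,0,-0.953],[0,0,0.12,0,0,-0.953],[0,0,0.12,0,0,-0.953],[0,0,0.12,0,0,-0.953],[0,0,0.12,0,0,-0.953],[0,0,0.12,0,0,-0.953],[0,0,0.12,0,0,-0.953],[0,0,0.12,0,0,-0.953],[0,0,0.12,0,0,-0.953],[0,0,0,0,0,0],[0,0,0,0,0,0]]])

```text
clock: 3.35
ee_pos: [0.5069, -0.2215, 0.241]
tool_rot: [3.142, -0.001, 2.705]
wrist_force: [-0.2, 0.6, -0.7]
opening: 0.807
grip_force: 0.0
```

Run:
```python
from rig import arm,eyes
from h import *
p,d,m=look(eyes,"wrist"); s=arm.get_state(); print(s["clock"],s["ee_pos"],np.degrees(s["tool_rot"]),s["q"])
np.savez("w1.npz",p=p,d=d,**m); cv2.imwrite("pics/w1.png",p[:,:,::-1]); print(m)
```

```text
3.4 [ 0.50705877 -0.22157389  0.24137213] [ 1.79997005e+02 -3.11106269e-02  1.54935218e+02] [-5.04639938e-01  4.20436242e-02  1.69465644e+00  1.59259040e-05
  1.40543786e+00 -1.63797590e+00]
{'camera_matrix': array([[297.53144429,   0.        , 254.73505458],
       [  0.        , 297.53144429, 188.40197594],
       [  0.        ,   0.        ,   1.        ]]), 'R': array([[ 4.23225041e-01,  9.06024510e-01,  3.89962348e-04],
       [ 8.76221792e-01, -4.09412911e-01,  2.54197638e-01],
       [ 2.30468946e-01, -1.07241112e-01, -9.67152216e-01]]), 't': array([-0.01386881, -0.54865441,  0.18917102])}
```

View pics/w1.png

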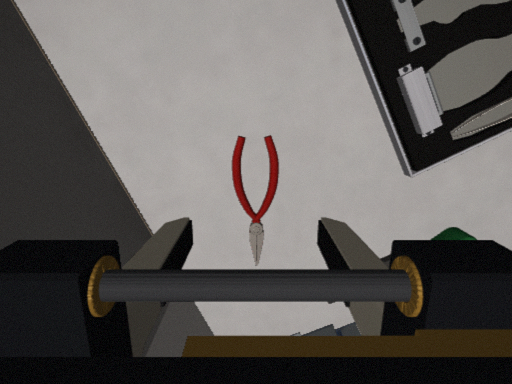

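The wrist view shows the pliers between the fingers, with the handle ends at (241,136) and (268,136) and the tip at (257,265). The tray edge is at the upper right. Measuring finely now.

```bash
cat >> h.py <<'E'
def tool_fit(p,m,w,win,L):
    "handles mask + whole-tool mask -> origin, jaw heading deg (z plane 8 mm)"
    u0,u1,v0,v1=win; k=np.zeros(p.shape[:2],bool); k[v0:v1,u0:u1]=True
    bg=np.median(p[k],0); hm=handles(p,w)&k
    gm=max(blob((np.abs(p.astype(int)-bg).max(2)>40)&k|hm),key=lambda x:x.sum())
    f=lambda q:ray(m,np.argwhere(q)[:,::-1],.008)[:,:2]*1000
    A=f(gm); H=f(hm); c,sz,ang=cv2.minAreaRect(A.astype(np.float32))
    pts=cv2.boxPoints((c,sz,ang)); e=max((pts[1]-pts[0],pts[2]-pts[1]),key=np.linalg.norm); e/=np.linalg.norm(e)
    if (H.mean(0)-A.mean(0))@e>0:e=-e
    # tip: foremost pixels ; axis by tip to handle rect centre
    hc,hs,_=cv2.minAreaRect(H.astype(np.float32)); pr=(A-A.mean(0))@e; tip=A[pr>pr.max()-2].mean(0)
    return dict(c=np.round(c,1),sz=np.round(sz,1),head=np.degrees(np.arctan2(e[1],e[0])).round(2),tip=tip.round(1),hc=np.round(hc,1),hs=np.round(hs,1),head2=np.degrees(np.arctan2(*(tip-np.array(hc))[::-1])).round(2))
E
python3 - <<'E'
from h import *
z=np.load("w1.npz"); print(tool_fit(z["p"],z,"pliers",(215,300,120,268),151))
print(z["d"][250,257], z["d"][200,215])
E
```

```text
{'c': array([ 534.4, -233.4]), 'sz': array([ 49.8, 150.1]), 'head': np.float32(-23.9), 'tip': array([ 602.1, -264.8]), 'hc': array([ 510.3, -222.7]), 'hs': array([47.7, 95.5]), 'head2': np.float64(-24.6)}
0.34344062 0.33700255
```

>>> drive_tool(rows=[[[0,0,0.74,0,0,-0.1],[0,0,0.74,0,0,0],[0,0,0.74,0,0,0],[0,0,0.74,0,0,0],[0,0,0.74,0,0,0],[0,0,0.74,0,0,0],[0,0,0.5,0,0,0],[0,0,0.23,0,0,0],[0,0,0,0,0,0],[0,0,0,0,0,0]]])

```text
clock: 4.23
ee_pos: [0.5075, -0.2218, 0.0869]
tool_rot: [-3.142, 0.0, 2.716]
wrist_force: [1.1, -0.2, 1.3]
opening: 0.806
grip_force: 0.0
```

>>> drive_tool(rows=[[[0,0,0,0,0,0],[0,0,0,0,0,0],[0,0,0,0,0,0],[0,0,0,0,0,0],[0,0,0,0,0,0],[0,0,0,0,0,0],[0,0,0,0,0,0],[0,0,0,0,0,0]]], jaw=40, newtons=25)

```text
clock: 4.9
ee_pos: [0.5074, -0.2217, 0.0867]
tool_rot: [3.142, 0.0, 2.718]
wrist_force: [0.9, 1.3, 2.0]
opening: 0.516
grip_force: 25.0
```

>>> drive_tool(rows=[[[0,0,-0.4,0,0,0],[0,0,-0.8,0,0,0],[0,0,-0.8,0,0,0],[0.735,0.563,-0.9,0,0,0],[0.735,0.563,-0.9,0,0,0],[0.735,0.563,-0.9,0,0,0],[0.735,0.563,-0.9,0,0,0],[0.735,0.563,-0.9,0,0,0],[0.735,0.563,-0.9,0,0,0],[0,0,0,0,0,0.96],[0,0,0,0,0,0.96],[0,0,0,0,0,0.96],[0,0,0,0,0,0.96],[0,0,0,0,0,0.96],[0,0,0,0,0,0.96],[0,0,0,0,0,0.96],[0,0,0,0,0,0.96],[0,0,0,0,0,0.96],[0,0,0,0,0,0.96],[0,0,0,0,0,0.96]]])

```text
clock: 6.57
ee_pos: [0.4279, -0.0748, 0.309]
tool_rot: [3.142, 0.0, 1.607]
wrist_force: [0.0, 0.3, -1.6]
opening: 0.52
grip_force: 25.0
```

>>> drive_tool(rows=[[[0,0,0,0,0,0],[0,0,0,0,0,0],[0,0,0,0,0,0]]])

```text
clock: 6.82
ee_pos: [0.4281, -0.0749, 0.3087]
tool_rot: [3.141, 0.0, 1.616]
wrist_force: [0.6, -0.7, -0.7]
opening: 0.514
grip_force: 25.0
```

Run:
```python
from rig import arm,eyes
from h import *
p,d,m=look(eyes,"wrist"); s=arm.get_state(); print(s["clock"],s["ee_pos"],np.degrees(s["tool_rot"]),s["q"],s["opening"])
np.savez("w2.npz",p=p,d=d,**m); cv2.imwrite("pics/w2.png",cv2.resize(p[:,:,::-1],(800,600),interpolation=cv2.INTER_CUBIC))
```

```text
6.8667 [ 0.42808376 -0.07487673  0.30861226] [1.79997409e+02 1.31991743e-03 9.25355301e+01] [-2.91243418e-01 -3.35461284e-01  1.91178260e+00 -6.86626066e-06
  1.56522106e+00 -3.35496730e-01] 0.5154038682103328
```

View pics/w2.png

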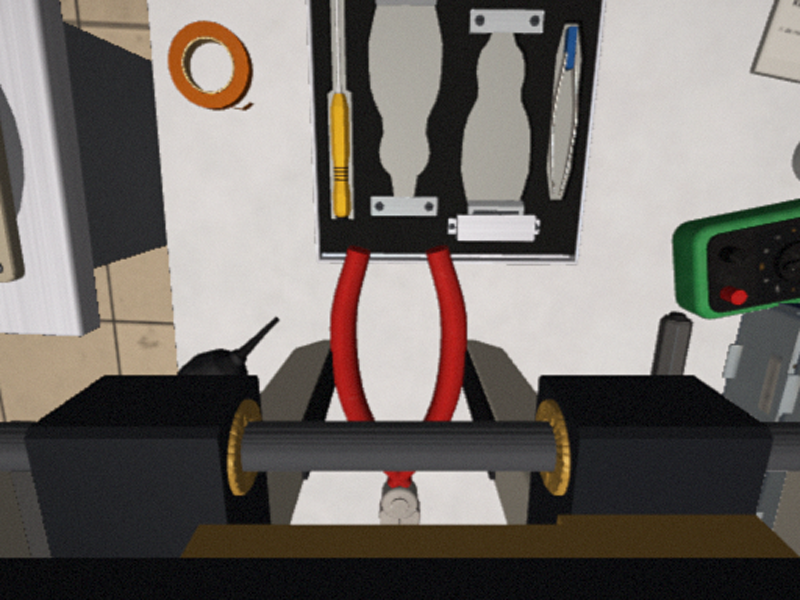

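The wrist view (800×600) shows the pliers' bridge at (370–438, 197–215), the cutters' bridge at (470–545, 10–33) and the cutters' catch housing at about (495,227). The pliers are straight in the grip.

Run:
```python
from h import *
z=np.load("w2.npz"); p=z["p"]; m=z; g=cv2.cvtColor(p,cv2.COLOR_RGB2GRAY); s=1.5625
print("grays bridge/floor/housing",g[131,258],g[60,258],g[145,316],g[118,317], p[131,258],p[60,258])
hs=cv2.cvtColor(p,cv2.COLOR_RGB2HSV)
def win(x0,x1,y0,y1):
    k=np.zeros(g.shape,bool); k[int(y0/s):int(y1/s),int(x0/s):int(x1/s)]=True; return k
def rows(x0,x1,y0,y1,zz):
    # sub-pixel edges along columns: mean profile per col in window
    for x in np.linspace(x0,x1,3):
        col=g[int(y0/s):int(y1/s),int(x/s)-1:int(x/s)+2].mean(1); print(int(x), int(y0/s), col.astype(int).tolist())
rows(385,425,185,225,0); rows(480,535,2,42,0)
# sides of pocket floor, tray rim lines
for y in (60,110,150,200,240):
    r=g[int(y/s)-1:int(y/s)+2].mean(0); print("row",int(y/s)," 190-390:",[ (i) for i in range(190,392) if abs(r[i+1]-r[i-1])>28])
```

```text
grays bridge/floor/housing 188 170 219 163 [186 190 186] [172 170 164]
385 118 [25, 23, 26, 24, 24, 25, 22, 79, 190, 191, 188, 188, 182, 157, 170, 176, 188, 193, 197, 195, 56, 20, 25, 23, 24, 23]
405 118 [172, 174, 173, 173, 172, 173, 173, 176, 187, 189, 187, 186, 188, 188, 190, 192, 189, 190, 196, 187, 52, 18, 23, 26, 27, 23]
425 118 [26, 23, 24, 25, 26, 24, 20, 58, 149, 188, 185, 166, 138, 105, 93, 111, 146, 181, 192, 186, 64, 20, 22, 26, 24, 25]
480 1 [25, 22, 20, 23, 54, 138, 176, 173, 134, 69, 56, 43, 50, 60, 68, 123, 178, 183, 180, 158, 72, 25, 23, 26, 22]
507 1 [24, 21, 20, 20, 50, 132, 175, 174, 176, 177, 177, 175, 176, 179, 180, 177, 180, 178, 178, 169, 158, 156, 158, 157, 157]
535 1 [22, 23, 23, 26, 33, 99, 174, 173, 156, 77, 54, 46, 42, 57, 64, 103, 176, 178, 180, 176, 71, 31, 24, 24, 27]
row 38  190-390: [198, 199, 200, 201, 211, 212, 213, 215, 217, 220, 221, 222, 235, 236, 281, 282, 283, 305, 306, 307, 334, 335, 336, 354, 355, 356, 358, 359, 362, 363, 367, 368, 370, 371, 372, 373, 380, 381, 382]
row 70  190-390: [200, 201, 202, 209, 210, 219, 220, 222, 223, 224, 225, 226, 240, 241, 242, 243, 274, 275, 276, 277, 300, 301, 302, 334, 335, 336, 337, 352, 353, 354, 355, 365, 366, 369, 370, 376, 377, 378]
row 96  190-390: [201, 202, 203, 209, 210, 211, 214, 219, 220, 221, 223, 225, 226, 241, 242, 243, 273, 274, 275, 276, 294, 295, 296, 338, 339, 340, 349, 350, 351, 352, 353, 354, 362, 363, 364, 366, 367, 374, 375, 376]
row 128  190-390: [199, 202, 203, 204, 210, 211, 212, 213, 215, 220, 221, 222, 223, 224, 225, 226, 227, 236, 237, 238, 244, 278, 279, 280, 281, 297, 298, 299, 332, 333, 334, 351, 352, 359, 370, 371, 372]
row 153  190-390: [200, 203, 204, 205, 291, 292, 293, 340, 341, 342, 343, 368, 369, 370]
```

Run:
```python
from h import *
z=np.load("w2.npz"); p=z["p"]; m=z; g=cv2.cvtColor(p,cv2.COLOR_RGB2GRAY).astype(float)
R=lambda u,v,zz=.0206:(ray(m,[[u,v]],zz)[0,:2]*1000).round(1)
def edges(row):
    r=g[row-1:row+2].mean(0); b=(r>100).astype(int); e=np.nonzero(np.diff(b))[0]
    return [round(i+(100-r[i])/(r[i+1]-r[i]),1) for i in e if 190<i<400]
for r in (131,132,12,13,40,128,153): print(r,edges(r))
print("pliers bridge in/out",R(259,125.2),R(259,137.7),"sides",R(236.9,131),R(279.9,131))
print("cutters bridge in/out",R(324.5,20.8),R(324.5,5.6))
# foam black edges (z .015) left/right dark boundary near rim inside: use rim
for zz in (.016,.015): print(zz,[ (R(edges(r)[0],r,zz),R(edges(r)[-1],r,zz)) for r in (40,90,128,153)])
d=z["d"]; K=m["camera_matrix"]
def P(u,v): 
    D=float(d[v,u]); c=D*np.linalg.inv(K)@[u,v,1]; return (m["R"].T@(c-m["t"])*1000).round(1)
for n,uv in dict(pbridge=(259,131),cbridge=(324,13),floor=(258,60),foam=(290,60),htail=(285,170),htailL=(228,170)).items(): print(n,P(*uv))
# pliers handle ends and red extents in hand
hm=handles(p,"pliers"); vv,uu=np.nonzero(hm); print("red rows",vv.min(),vv.max())
for r in range(162,172,3): print(r,np.nonzero(hm[r])[0][[0,-1]])
```

```text
131 [np.float64(203.1), np.float64(211.4), np.float64(221.5), np.float64(223.3), np.float64(225.6), np.float64(236.7), np.float64(240.2), np.float64(244.4), np.float64(272.2), np.float64(276.3), np.float64(279.5), np.float64(299.4), np.float64(334.4), np.float64(370.9)]
132 [np.float64(203.1), np.float64(211.4), np.float64(221.6), np.float64(223.3), np.float64(225.6), np.float64(236.7), np.float64(240.2), np.float64(244.5), np.float64(271.9), np.float64(276.4), np.float64(279.5), np.float64(299.1), np.float64(334.7), np.float64(370.7)]
12 [np.float64(198.6), np.float64(211.4), np.float64(219.9), np.float64(238.5), np.float64(279.7), np.float64(300.4), np.float64(304.0), np.float64(309.3), np.float64(339.2), np.float64(344.5), np.float64(347.4), np.float64(383.4)]
13 [np.float64(198.7), np.float64(211.4), np.float64(219.9), np.float64(238.4), np.float64(279.9), np.float64(300.4), np.float64(304.0), np.float64(309.3), np.float64(339.0), np.float64(344.5), np.float64(347.2), np.float64(383.4)]
40 [np.float64(199.7), np.float64(211.9), np.float64(220.6), np.float64(235.5), np.float64(282
[... 477 characters left out ...]
30.4] [456.8 -28.1]
cutters bridge in/out [498.5  95.2] [497.  110.2]
0.016 [(array([358.3,  70.2]), array([565.7,  79.5])), (array([360.4,  15.6]), array([567.8,  24.9])), (array([362.3, -29. ]), array([569.5, -19.7])), (array([363.4, -59.9]), array([570.6, -50.6]))]
0.015 [(array([358.1,  70.4]), array([566.1,  79.7])), (array([360.3,  15.6]), array([568.2,  25. ])), (array([362.1, -29.1]), array([569.9, -19.7])), (array([363.2, -60.1]), array([571. , -50.7]))]
pbridge [431.3 -29.3  19.8]
cbridge [497.1 102.8  20.9]
floor [426.3  53.6   4.8]
foam [463.8  53.9  14. ]
htail [442.6 -34.8 233.5]
htailL [412.2 -35.9 234.6]
red rows 157 311
162 [222 287]
165 [221 288]
168 [221 288]
171 [220 289]
```

>>> drive_tool(rows=[[[0.953,0.035,0,0,0,0.01],[0.953,0.035,0,0,0,0.01],[0.953,0.035,0,0,0,0.01],[0.953,0.035,0,0,0,0.01],[0.953,0.035,0,0,0,0],[0,0,0,0,0.834,0],[0,0,0,0,0.833,0],[0,0,0,0,0.833,0],[-0.235,0,0.877,0,0,0],[-0.235,0,0.877,0,0,0],[-0.235,0,0.877,0,0,0],[-0.235,0,0.877,0,0,0],[-0.235,0,0.877,0,0,0],[-0.235,0,0.877,0,0,0],[0,0,0,0,0,0],[0,0,0,0,0,0],[0,0,0,0,0,0]]])

```text
clock: 8.28
ee_pos: [0.4286, 0.0681, 0.1465]
tool_rot: [3.14, -0.262, 1.609]
wrist_force: [1.1, -0.2, -0.6]
opening: 0.517
grip_force: 25.0
```

Run:
```python
from rig import arm,eyes
from h import *
s=arm.get_state(); Rm=Ro.from_euler("xyz",s["tool_rot"]).as_matrix(); print(np.round(s["ee_pos"],4),s["q"].round(2) if hasattr(s["q"],"round") else s["q"])
print(Rm.round(3).tolist()); print("tip",s["ee_pos"]+Rm@[-.1049,0,.0807],"want xy .4305,-.0123 z .040")
p,d,m=look(eyes,"scene"); c=p[180:290,190:350]; cv2.imwrite("pics/s3.png",cv2.resize(c[:,:,::-1],None,fx=5,fy=5,interpolation=cv2.INTER_CUBIC))
```

```text
[0.4286 0.0681 0.1465] [-0.14 -0.19  2.12  0.27  1.27 -0.26]
[[-0.037, 0.999, -0.008], [0.965, 0.038, 0.259], [0.259, 0.001, -0.966]]
tip [ 0.43178526 -0.01226014  0.04144446] want xy .4305,-.0123 z .040
```

View pics/s3.png

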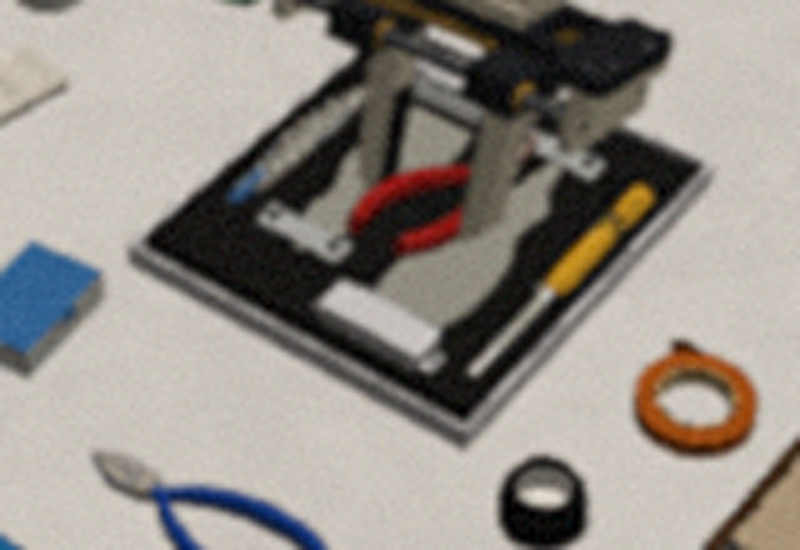

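The scene view shows the pliers above their pocket, handles raised and pointing towards the catch. Now lowering the tip into the channel with a 1.2 mm sideways correction.

>>> drive_tool(rows=[[[-0.09,-0.02,0.337,0,0,0],[-0.09,-0.02,0.337,0,0,0],[-0.09,0,0.337,0,0,0],[0,0,0,0,0,0],[0,0,0,0,0,0],[0,0,0,0,0,0]]])

```text
clock: 8.83
ee_pos: [0.4264, 0.0682, 0.1135]
tool_rot: [-3.141, -0.262, 1.608]
wrist_force: [-0.1, 0.2, -0.2]
opening: 0.516
grip_force: 25.0
```

```bash
cat > st.py <<'E'
from rig import arm
from h import *
import sys
L=float(sys.argv[1]); s=arm.get_state(); Rm=Ro.from_euler("xyz",s["tool_rot"]).as_matrix()
tip=(s["ee_pos"]+Rm@[L,0,.0807])*1000
O=np.array([464.35,40.4]); ex=np.array([.9992,.0401]); ey=np.array([-.0401,.9992])
print("clock",s["clock"],"TCP",np.round(s["ee_pos"]*1000,1),"tip",tip.round(1),"tip in insert",((tip[:2]-O)@ex).round(1),((tip[:2]-O)@ey).round(1),"F",np.round(s["wrist_force"],1),"open",s["opening"],"rpy",np.degrees(s["tool_rot"]).round(2))
E
python3 st.py -.1049
```

```text
clock 8.8333 TCP [426.4  68.2 113.5] tip [429.4 -12.2   8.3] tip in insert -37.1 -51.2 F [-0.1  0.2 -0.2] open 0.5162135785442545 rpy [-179.95  -15.01   92.13]
```

>>> drive_tool(rows=[[[0.01,0.03,-0.035,0,0,0],[-0.215,0,-0.058,0,0,0],[-0.215,0,-0.058,0,0,0],[-0.215,0,-0.058,0,0,0],[0,0,0,0,0,0],[0,0,0,0,0,0],[0,0,0,0,0,0]]])

```text
clock: 9.42
ee_pos: [0.4283, 0.048, 0.1148]
tool_rot: [-3.142, -0.262, 1.607]
wrist_force: [0.1, 0.3, -0.3]
opening: 0.514
grip_force: 25.0
```

```bash
python3 st.py -.1049
```

```text
clock 9.4167 TCP [428.3  48.  114.8] tip [431.2 -32.4   9.6] tip in insert -36.0 -71.4 F [ 0.1  0.3 -0.3] open 0.5136274947691216 rpy [-180.    -15.01   92.1 ]
```

>>> drive_tool(rows=[[[-0.08,0,-0.021,0,0,0],[-0.064,0,-0.017,0,0,0],[-0.032,0,-0.009,0,0,0],[0,0,0,0,0,0],[0,0,0,0,0,0]]])

```text
clock: 9.83
ee_pos: [0.4284, 0.0431, 0.1148]
tool_rot: [-3.141, -0.263, 1.608]
wrist_force: [-0.1, 3.8, -0.0]
opening: 0.517
grip_force: 24.9
```

```bash
python3 st.py -.1049
```

```text
clock 9.8333 TCP [428.4  43.1 114.8] tip [431.4 -37.2   9.6] tip in insert -36.1 -76.3 F [-0.1  3.8 -0. ] open 0.5167244161676731 rpy [-179.99  -15.04   92.14]
```

>>> drive_tool(rows=[[[0.069,0,0.119,0,-0.292,0],[0.073,0,0.116,0,-0.292,0],[0.076,0,0.114,0,-0.292,0],[0.08,0,0.112,0,-0.292,0],[0,0,0,0,0,0],[0,0,0,0,0,0]]])

```text
clock: 10.33
ee_pos: [0.4276, 0.0553, 0.1029]
tool_rot: [-3.141, -0.14, 1.609]
wrist_force: [-1.4, 6.1, -0.1]
opening: 0.513
grip_force: 24.8
```

```bash
python3 st.py -.1049
```

```text
clock 10.3333 TCP [427.6  55.3 102.9] tip [431.1 -37.2   8.4] tip in insert -36.3 -76.2 F [-1.4  6.1 -0.1] open 0.5131609182663691 rpy [-179.96   -8.04   92.21]
```

>>> drive_tool(rows=[[[0,0,0,0,0,0],[0,0,0,0,0,0],[0,0,0,0,0,0],[0,0,0,0,0,0],[0,0,-0.3,0,0,0],[0,0,-0.7,0,0,0],[0,0,-0.67,0,0,0],[0.5,0,0,0,-0.67,0],[0.5,0,0,0,-0.67,0],[0.5,0,0,0,0,0]]], jaw=62)

```text
clock: 11.17
ee_pos: [0.4276, 0.0925, 0.1579]
tool_rot: [3.138, 0.005, 1.607]
wrist_force: [-0.5, 0.7, 0.1]
opening: 0.665
grip_force: 0.0
```

>>> drive_tool(rows=[[[0,0,0,0,0,0],[0,0,0.2,0,0,0],[0,0,0.2,0,0,0],[0,0,0,0,0,0],[0,0,0,0,0,0],[0,0,0,0,0,0],[0,0,0,0,0,0],[0,0,0,0,0,0]]], jaw=0)

```text
clock: 11.83
ee_pos: [0.4268, 0.0919, 0.144]
tool_rot: [3.141, 0.001, 1.608]
wrist_force: [0.1, 0.2, 0.3]
opening: 0.145
grip_force: 0.0
```

```bash
python3 st.py 0
python3 - <<'E'
from rig import arm,eyes
from h import *
p,d,m=look(eyes,"wrist"); hm=handles(p,"pliers"); v,u=np.nonzero(hm&(d>0)); K=m["camera_matrix"]
X=(np.c_[u,v,np.ones(len(u))]*d[v,u][:,None])@np.linalg.inv(K).T; X=((X-m["t"])@m["R"])*1000
O=np.array([464.35,40.4]); I=np.c_[(X[:,:2]-O)@np.array([[.9992,-.0401],[.0401,.9992]]),X[:,2]]
for a,b in ((-30,0),(0,30),(30,50),(50,65),(65,80)):
    q=I[(I[:,1]>=a)&(I[:,1]<b)]
    if len(q): print(a,b,len(q),"x",np.percentile(q[:,0],[1,99]).round(1),"z",np.percentile(q[:,2],[10,50,90]).round(1),"ymax",q[:,1].max().round(1))
E
```

```text
clock 11.8333 TCP [426.8  91.9 144. ] tip [426.8  91.8  63.3] tip in insert -35.5 52.9 F [0.1 0.2 0.3] open 0.14530578480915193 rpy [1.7999e+02 5.0000e-02 9.2110e+01]
0 30 8 x [-45.3 -25.9] z [14.8 16.8 18.1] ymax 4.9
30 50 97 x [-59.7 -11. ] z [23.  24.4 25.5] ymax 50.0
50 65 460 x [-58.7 -12.9] z [23.7 24.9 25.9] ymax 64.9
65 80 297 x [-54.1 -16.9] z [21.2 25.2 26.2] ymax 73.8
```

>>> drive_tool(rows=[[[0,0,0.3,0,0,0],[0,0,0.4,0,0,0],[0,0,0.33,0,0,0],[0,0,0.1,0,0,0],[0,0,0.1,0,0,0],[0,0,0,0,0,0]]])

```text
clock: 12.38
ee_pos: [0.4264, 0.0922, 0.1064]
tool_rot: [-3.141, 0.001, 1.608]
wrist_force: [-0.5, -0.4, -0.8]
opening: 0.005
grip_force: 0.0
```

>>> drive_tool(rows=[[[0,0,0.05,0,0,0],[0,0,0.04,0,0,0],[0,0,0,0,0,0]]])

```text
clock: 12.63
ee_pos: [0.4271, 0.0922, 0.1047]
tool_rot: [3.14, 0.001, 1.608]
wrist_force: [1.0, -0.9, -0.7]
opening: 0.003
grip_force: 0.4
```

Run:
```python
from rig import arm,eyes
from h import *
p,d,m=look(eyes,"wrist"); a=cv2.resize(p[60:,130:390,::-1],None,fx=1.5,fy=1.5)
q,_,_=look(eyes,"scene"); b=cv2.resize(q[180:290,215:325,::-1],(400,400),interpolation=cv2.INTER_CUBIC)
a=a[:400]; im=np.zeros((486,800,3),np.uint8); im[:a.shape[0],:a.shape[1]]=a; im[:400,400:]=b; cv2.imwrite("pics/k4.png",im)
```

```text
(no output)
```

View pics/k4.png

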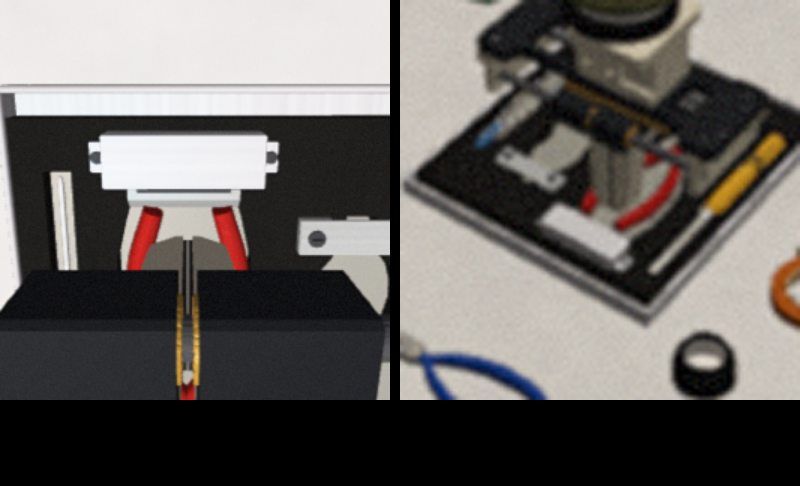

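The fingers have slipped down between the handles, whose gap is wider there than a closed fingertip pair. I'll rise, open to 33 mm so that each finger stands on a handle, then press.

>>> drive_tool(rows=[[[0,0,-0.3,0,0,0],[0,0,-0.2,0,0,0],[0,0,0,0,0,0]]])

```text
clock: 12.98
ee_pos: [0.4276, 0.0923, 0.1211]
tool_rot: [3.139, 0.001, 1.608]
wrist_force: [-0.5, 0.9, -0.4]
opening: 0.002
grip_force: 0.0
```

>>> drive_tool(rows=[[[0,0,0,0,0,0],[0,0,0,0,0,0],[0,0,0,0,0,0],[0,0,0,0,0,0],[0,0,0,0,0,0],[0,0,0.2,0,0,0],[0,0,0.1,0,0,0],[0,0,0.07,0,0,0],[0,0,0,0,0,0]]], jaw=33)

```text
clock: 13.73
ee_pos: [0.426, 0.0922, 0.1073]
tool_rot: [-3.14, 0.001, 1.608]
wrist_force: [-0.4, -0.7, -0.6]
opening: 0.353
grip_force: 0.0
```

>>> drive_tool(rows=[[[0,0,0.05,0,0,0],[0,0,0.05,0,0,0],[0,0,0,0,0,0]]])

```text
clock: 13.98
ee_pos: [0.4266, 0.0922, 0.105]
tool_rot: [-3.141, 0.001, 1.608]
wrist_force: [-0.0, 0.8, 0.6]
opening: 0.355
grip_force: 0.0
```

```bash
cat > dz.py <<'E'
from rig import arm,eyes
from h import *
import sys
w=sys.argv[1]; cam=sys.argv[2]
p,d,m=look(eyes,cam); hm=handles(p,w); v,u=np.nonzero(hm&(d>0)); K=m["camera_matrix"]
X=(np.c_[u,v,np.ones(len(u))]*d[v,u][:,None])@np.linalg.inv(K).T; X=((X-m["t"])@m["R"])*1000
O=np.array([464.35,40.4]); I=np.c_[(X[:,:2]-O)@np.array([[.9992,-.0401],[.0401,.9992]]),X[:,2]]
for a in range(-100,100,10):
    q=I[(I[:,1]>=a)&(I[:,1]<a+10)&(abs(I[:,0])<70)]
    if len(q)>4: 
        x=np.sort(q[:,0]); g=np.argmax(np.diff(x)); print(a,len(q),"x",x[[0,g,g+1,-1]].round(1),"z",np.percentile(q[:,2],[10,50,90]).round(1),"y",q[:,1].min().round(1),q[:,1].max().round(1))
E
python3 dz.py pliers wrist; python3 st.py 0
python3 - <<'E'
from rig import eyes
from h import *
p,d,m=look(eyes,"wrist"); cv2.imwrite("pics/k5.png",cv2.resize(p[120:330,120:390,::-1],None,fx=2.9,fy=2.8))
E
```

```text
-30 49 x [-39.7 -32.8 -32.2 -30.7] z [12.1 13.6 14.1] y -23.0 -20.0
-20 233 x [-44.3 -44.3 -43.6 -25.5] z [12.2 14.6 15.6] y -19.9 -10.0
-10 360 x [-50.1 -38.3 -32.2 -18.1] z [12.7 15.7 16.8] y -10.0 -0.0
0 68 x [-52.  -43.5 -27.6 -19.1] z [15.7 16.8 17.6] y 0.1 2.9
20 95 x [-55.6 -50.2 -20.2 -16. ] z [15.7 17.8 19. ] y 25.5 30.0
30 161 x [-55.4 -50.6 -19.7 -16.7] z [16.2 18.  19.3] y 30.0 40.0
40 104 x [-53.4 -50.7 -19.5 -18.7] z [16.9 18.5 45.4] y 40.0 49.9
50 130 x [-52.3 -48.6 -21.  -19.1] z [17.8 18.8 20.3] y 50.0 59.9
60 403 x [-55.2 -45.4 -24.1 -14.3] z [18.2 19.4 20.2] y 60.1 70.0
70 170 x [-52.5 -44.8 -24.4 -17. ] z [16.6 19.2 20.3] y 70.0 74.2
clock 14.0333 TCP [426.6  92.1 105. ] tip [426.6  92.1  24.3] tip in insert -35.7 53.1 F [ 0.  -1.1  0.4] open 0.3512138903003822 rpy [-1.7999e+02  5.0000e-02  9.2140e+01]
```

View pics/k5.png

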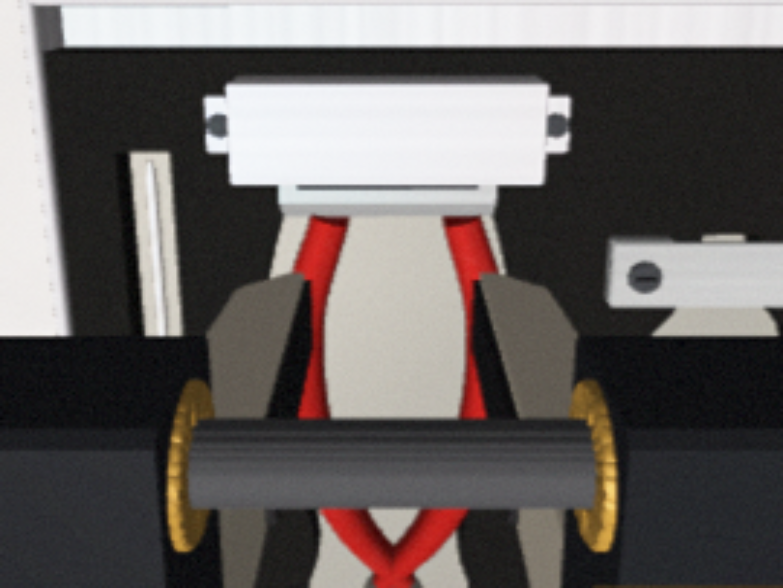

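The handles now end right at the tongue and sit lower than before (z≈19 against 25). I'll check the heights against the foam and housing in the same view.

Run:
```python
from rig import eyes
from h import *
p,d,m=look(eyes,"wrist"); K=m["camera_matrix"]
O=np.array([464.35,40.4]); ex=np.array([.9992,.0401]); ey=np.array([-.0401,.9992])
def P(u,v):
    u,v=int(120+u/2.9),int(120+v/2.8); D=np.median(d[v-1:v+2,u-1:u+2]); X=(m["R"].T@(D*np.linalg.inv(K)@[u,v,1]-m["t"]))*1000
    return ((X[:2]-O)@ex).round(1),((X[:2]-O)@ey).round(1),X[2].round(1)
for n,a in dict(foamL=(210,230),foamR=(560,230),floor=(390,300),housing=(390,130),tongueM=(390,200),tongueL=(300,196),hL=(320,250),hR=(470,250),hLend=(330,226),hRend=(465,226),hL2=(312,280)).items(): print(n,*P(*a))
u=120+390/2.9
col=[]
for v in range(180,205):
    D=d[v,int(u)]; X=(m["R"].T@(D*np.linalg.inv(K)@[u,v,1]-m["t"]))*1000; col.append(((X[:2]-O)@ey).round(1)); col.append(X[2].round(1))
print(np.array(col).reshape(-1,2).tolist())
```

```text
foamL -73.4 69.8 14.5
foamR -0.2 69.6 14.3
floor -36.0 49.4 4.3
housing -35.8 94.1 26.7
tongueM -35.9 78.5 21.3
tongueL -53.7 79.1 21.2
hL -50.1 67.0 19.5
hR -19.4 67.1 19.9
hLend -48.2 72.5 19.2
hRend -20.7 72.6 19.8
hL2 -51.9 60.5 20.5
[[86.5, 27.6], [86.0, 27.8], [85.3, 27.1], [84.9, 28.1], [83.8, 26.0], [83.4, 26.4], [81.8, 22.7], [81.3, 22.8], [80.5, 21.9], [79.8, 21.7], [79.0, 20.9], [78.3, 20.6], [77.9, 21.1], [76.7, 19.0], [76.2, 19.5], [74.9, 17.0], [74.2, 16.8], [69.6, 3.3], [69.2, 4.3], [68.4, 3.8], [67.7, 3.6], [67.2, 4.3], [66.5, 4.2], [65.6, 3.4], [65.1, 4.2]]
```

>>> drive_tool(rows=[[[0,0,0.05,0,0,0],[0,0,0,0,0,0],[0,0,0,0,0,0]]])

```text
clock: 14.38
ee_pos: [0.4266, 0.0922, 0.1036]
tool_rot: [-3.141, 0.001, 1.608]
wrist_force: [-0.1, -0.8, 0.3]
opening: 0.353
grip_force: 0.0
```

>>> drive_tool(rows=[[[0,0,0.05,0,0,0],[0,0,0,0,0,0],[0,0,0,0,0,0]]])

```text
clock: 14.63
ee_pos: [0.4267, 0.0922, 0.1022]
tool_rot: [3.142, 0.001, 1.608]
wrist_force: [0.1, -0.3, 0.1]
opening: 0.355
grip_force: 0.1
```

```bash
python3 dz.py pliers wrist
```

```text
-30 44 x [-40.3 -36.2 -35.5 -30.6] z [11.1 12.6 13.5] y -22.9 -20.1
-20 247 x [-45.5 -45.5 -44.2 -26.1] z [11.2 13.4 14.3] y -20.0 -10.0
-10 365 x [-50.5 -38.8 -32.7 -18.2] z [11.3 14.4 15.5] y -10.0 -0.1
0 105 x [-51.6 -42.7 -27.5 -17.5] z [13.6 15.2 15.9] y 0.0 3.4
20 81 x [-55.4 -50.  -20.1 -16. ] z [13.5 15.7 16.9] y 24.8 30.0
30 168 x [-55.3 -50.4 -19.6 -16.1] z [13.9 15.7 16.9] y 30.0 40.0
40 104 x [-53.2 -50.5 -19.5 -18.1] z [14.1 16.1 42.7] y 40.0 49.9
50 129 x [-52.3 -48.5 -20.9 -18.9] z [15.2 16.2 17.4] y 50.0 60.0
60 405 x [-55.  -45.4 -24.  -13.4] z [15.4 16.5 17.4] y 60.1 70.0
70 129 x [-52.4 -44.8 -24.1 -16.7] z [15.4 16.5 17.5] y 70.0 73.5
```

>>> drive_tool(rows=[[[0,0,0.035,0,0,0],[0,0,0.03,0,0,0],[0,0,0,0,0,0],[0,0,0,0,0,0]]])

```text
clock: 15.02
ee_pos: [0.4269, 0.0925, 0.1013]
tool_rot: [3.141, 0.0, 1.608]
wrist_force: [-6.1, 0.9, 12.9]
opening: 0.355
grip_force: 6.7
```

```bash
python3 dz.py pliers wrist|tail -3; python3 st.py 0
```

```text
50 131 x [-52.  -48.4 -21.2 -18.7] z [14.  15.3 16.6] y 50.0 60.0
60 394 x [-55.4 -45.2 -23.7 -13.8] z [14.  15.1 16.1] y 60.0 69.9
70 103 x [-52.8 -45.1 -23.9 -16.6] z [13.9 14.9 16. ] y 70.0 72.5
clock 15.0667 TCP [426.8  92.5 101.2] tip [426.8  92.4  20.5] tip in insert -35.4 53.5 F [-5.8  2.  13.4] open 0.35210931324371536 rpy [1.800e+02 2.000e-02 9.214e+01]
```

Bottomed at 13 N, with the ends under the tongue. Lifting off to verify.

>>> drive_tool(rows=[[[0,0,-0.3,0,0,0],[0,0,-0.6,0,0,0],[0,0,-0.9,0,0,0],[0,0,-0.9,0,0,0],[0,0,0,0,0,0],[0,0,0,0,0,0]]])

```text
clock: 15.57
ee_pos: [0.428, 0.0923, 0.1833]
tool_rot: [3.137, 0.001, 1.608]
wrist_force: [0.1, 0.3, -1.0]
opening: 0.356
grip_force: 0.0
```

```bash
python3 dz.py pliers wrist
python3 - <<'E'
from rig import eyes
from h import *
p,d,m=look(eyes,"wrist"); K=m["camera_matrix"]
O=np.array([464.35,40.4]); ex=np.array([.9992,.0401]); ey=np.array([-.0401,.9992])
v,u=np.mgrid[0:384,0:512]; X=np.stack([u,v,u*0+1],-1)*d[...,None]@np.linalg.inv(K).T; X=((X-m["t"])@m["R"])*1000
Y=(X[...,:2]-O)@ey; XX=(X[...,:2]-O)@ex; k=(abs(XX+36)<3)&(Y>66)&(Y<86)
for a in range(66,86): q=k&(Y>=a)&(Y<a+1); print(a,np.median(X[...,2][q]).round(1) if q.any() else None,end="; ")
E
```

```text
-20 125 x [-43.5 -26.9 -26.  -26. ] z [14.4 15.9 16.7] y -19.9 -10.0
-10 184 x [-50.8 -38.1 -32.5 -18.5] z [14.5 16.4 17.5] y -9.9 -0.0
0 208 x [-54.1 -43.4 -27.  -13.8] z [14.7 16.7 17.8] y 0.0 9.9
10 212 x [-59.6 -47.  -23.4 -10.8] z [14.8 16.7 17.8] y 10.0 20.0
20 218 x [-58.5 -49.5 -20.7  -9.5] z [14.6 16.6 17.7] y 20.0 29.9
30 220 x [-59.  -51.  -19.1  -9.2] z [14.6 16.6 17.5] y 30.1 39.9
40 217 x [-58.8 -50.7 -19.2 -10.2] z [14.8 16.3 17.3] y 40.0 50.0
50 211 x [-57.7 -48.8 -21.1 -11.3] z [14.5 16.  17. ] y 50.0 59.9
60 208 x [-55.8 -46.1 -22.9 -13.2] z [14.1 15.2 16.3] y 60.0 69.9
70 35 x [-52.1 -45.3 -23.7 -16.8] z [13.6 14.9 16.1] y 70.1 71.8
66 4.6; 67 4.3; 68 5.1; 69 4.3; 70 None; 71 None; 72 16.0; 73 209.2; 74 209.9; 75 213.9; 76 217.4; 77 198.3; 78 198.4; 79 198.9; 80 198.9; 81 198.8; 82 198.2; 83 196.7; 84 195.6; 85 26.9;
```

>>> drive_tool(rows=[[[0,0,-0.7,0,0,0],[0.978,-0.147,-0.25,0,0,0],[0.978,-0.147,-0.25,0,0,0],[0.978,-0.147,-0.25,0,0,0],[0.978,-0.147,-0.25,0,0,0],[0.978,-0.147,-0.25,0,0,0],[0.978,-0.147,-0.25,0,0,0],[0,0,0,0,0,1],[0,0,0,0,0,1],[0,0,0,0,0,1],[0,0,0,0,0,1],[0,0,0,0,0,1],[0,0,0,0,0,1],[0,0,0,0,0,1],[0,0,0,0,0,1],[0,0,0,0,0,1],[0,0,0,0,0,1],[0,0,0,0,0,1],[0,0,0,0,0,1],[0,0,0,0,0,1]]], jaw=75)

```text
clock: 17.33
ee_pos: [0.3929, 0.2668, 0.2451]
tool_rot: [3.14, 0.003, 0.242]
wrist_force: [-0.1, -0.6, -0.5]
opening: 0.81
grip_force: 0.0
```

>>> drive_tool(rows=[[[0,0,0,0,0,1],[0,0,0,0,0,1],[0,0,0,0,0,0.23],[0,0,0,0,0,0],[0,0,0,0,0,0]]])

```text
clock: 17.75
ee_pos: [0.3932, 0.267, 0.2461]
tool_rot: [3.14, 0.001, 0.016]
wrist_force: [0.8, 0.0, 0.1]
opening: 0.805
grip_force: 0.0
```

Run:
```python
from rig import arm,eyes
from h import *
p,d,m=look(eyes,"wrist"); s=arm.get_state(); print(s["clock"],s["ee_pos"],np.degrees(s["tool_rot"]),np.round(s["q"],2))
np.savez("w3.npz",p=p,d=d,**m); h=handles(p,"cutters")
for b in blob(h,amin=60): v,u=np.nonzero(b); print(b.sum(),u.min(),u.max(),v.min(),v.max())
cv2.imwrite("pics/w3.png",p[:,:,::-1])
```

```text
17.8 [0.39337212 0.26707735 0.24639946] [1.79922280e+02 5.82499342e-02 9.21826255e-01] [ 0.49 -0.18  1.9  -0.    1.43  2.04]
193 428 458 18 26
1139 232 275 125 211
```

View pics/w3.png

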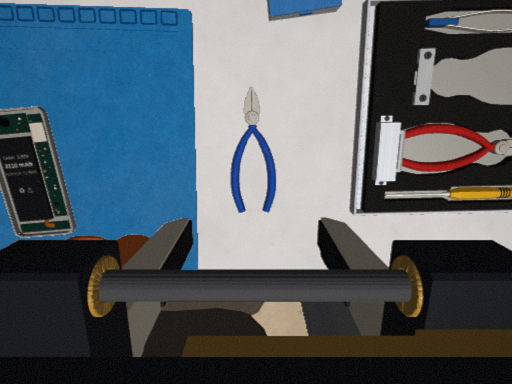

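The cutters stand in the clear: tip at (252,87), handle ends at about (240,211) and (268,211).

Run:
```python
from h import *
z=np.load("w3.npz"); print(tool_fit(z["p"],z,"cutters",(215,300,80,216),135))
# mug extent near gripper
t=np.load("top0.npz"); h=cv2.cvtColor(t["p"],cv2.COLOR_RGB2HSV).astype(int); k=(h[...,0]<15)&(h[...,1]>130); k[:, 130:]=False; k[:250]=False
v,u=np.nonzero(k); X=ray(t,np.c_[u,v],.09); print("mug",X.min(0).round(3),X.max(0).round(3))
D=t["d"][v,u]; C=(np.c_[u,v,np.ones(len(u))]*D[:,None])@np.linalg.inv(t["camera_matrix"]).T; W=(C-t["t"])@t["R"]; print(np.percentile(W,[1,99],axis=0).round(3))
```

```text
{'c': array([418.4, 270.1]), 'sz': array([134.9,  49.8]), 'head': np.float32(1.95), 'tip': array([484.8, 272.8]), 'hc': array([400.3, 268.1]), 'hs': array([95.5, 47.7]), 'head2': np.float64(3.14)}
mug [0.072 0.328 0.09 ] [0.378 0.6   0.09 ]
[[ 0.029  0.363 -0.175]
 [ 0.374  0.636  0.106]]
```

Run:
```python
from h import *
t=np.load("top0.npz"); d=t["d"]; v,u=np.mgrid[255:310,70:135]; v=v.ravel();u=u.ravel(); D=d[v,u]
W=((np.c_[u,v,np.ones(len(u))]*D[:,None])@np.linalg.inv(t["camera_matrix"]).T-t["t"])@t["R"]; k=(W[:,2]>.03)&(D>0)
print(k.sum(),np.percentile(W[k],[0.5,50,99.5],axis=0).round(3)); 
k2=k&(W[:,0]>.34); print(W[k2].min(0).round(3),W[k2].max(0).round(3)) if k2.any() else None
```

```text
1334 [[0.244 0.363 0.031]
 [0.285 0.416 0.054]
 [0.339 0.444 0.106]]
[0.34  0.438 0.062] [0.343 0.445 0.083]
```

>>> drive_tool(rows=[[[0.09,-0.07,0.5,0,0,-0.21],[0,0,0.8,0,0,0],[0,0,0.8,0,0,0],[0,0,0.8,0,0,0],[0,0,0.8,0,0,0],[0,0,0.8,0,0,0],[0,0,0.5,0,0,0],[0,0,0.3,0,0,0],[0,0,0,0,0,0],[0,0,0,0,0,0],[0,0,0,0,0,0]]])

```text
clock: 18.72
ee_pos: [0.3971, 0.2696, 0.0893]
tool_rot: [3.142, -0.002, 0.036]
wrist_force: [0.2, 0.9, 0.2]
opening: 0.81
grip_force: 0.0
```

>>> drive_tool(rows=[[[0,0,0,0,0,0],[0,0,0,0,0,0],[0,0,0,0,0,0],[0,0,0,0,0,0],[0,0,0,0,0,0],[0,0,0,0,0,0],[0,0,0,0,0,0],[0,0,0,0,0,0]]], jaw=40, newtons=25)

```text
clock: 19.38
ee_pos: [0.3965, 0.2693, 0.0884]
tool_rot: [3.141, -0.0, 0.035]
wrist_force: [0.2, 0.3, 4.6]
opening: 0.514
grip_force: 25.0
```

```bash
python3 st.py 0
```

```text
clock 19.3833 TCP [396.5 269.3  88.4] tip [396.5 269.3   7.7] tip in insert -58.6 231.4 F [0.2 0.3 4.6] open 0.5144575929149748 rpy [ 1.7997e+02 -2.0000e-02  2.0200e+00]
```

>>> drive_tool(rows=[[[0,0,-0.6,0,0,0],[0,0,-0.9,0,0,0],[0.355,0.934,-0.267,0,0,0],[0.355,0.934,-0.267,0,0,0],[0.355,0.934,-0.267,0,0,0],[0.355,0.934,-0.267,0,0,0],[0.355,0.934,-0.267,0,0,0],[0.355,0.934,-0.267,0,0,0],[0.355,0.934,-0.267,0,0,0],[0.355,0.934,-0.267,0,0,0],[0.355,0.934,-0.267,0,0,0],[0,0,0,0,0,-1],[0,0,0,0,0,-1],[0,0,0,0,0,-1],[0,0,0,0,0,-1],[0,0,0,0,0,-1],[0,0,0,0,0,-1],[0,0,0,0,0,-1],[0,0,0,0,0,-1],[0,0,0,0,0,-1]]])

```text
clock: 21.05
ee_pos: [0.5006, 0.0207, 0.2048]
tool_rot: [-3.141, 0.001, 0.983]
wrist_force: [0.6, 0.9, -0.4]
opening: 0.517
grip_force: 25.0
```

>>> drive_tool(rows=[[[0,0,0,0,0,-1],[0,0,0,0,0,-1],[0,0,0,0,0,-1],[0,0,0,0,0,-1],[0,0,0,0,0,-1],[0,0,0,0,0,-1],[0,0,0,0,0,-0.05],[0,0,0,0,-0.834,0],[0,0,0,0,-0.833,0],[0,0,0,0,-0.833,0],[0,0,0,0,0,0],[0,0,0,0,0,0],[0,0,0,0,0,0]]])

```text
clock: 22.13
ee_pos: [0.5008, 0.0209, 0.2051]
tool_rot: [-3.141, 0.26, 1.611]
wrist_force: [0.2, -0.4, -0.5]
opening: 0.514
grip_force: 25.0
```

```bash
sed -i 's/@\[L,0,.0807\]/@[L,0,float(sys.argv[2])]/' st.py; python3 st.py .0891 .0824
python3 - <<'E'
from rig import arm,eyes
from h import *
p,d,m=look(eyes,"scene")
c=p[150:290,180:350]; cv2.imwrite("pics/s5.png",cv2.resize(c[:,:,::-1],None,fx=4,fy=4,interpolation=cv2.INTER_CUBIC))
E
```

```text
clock 22.1333 TCP [500.8  20.9 205.1] tip [498.2  85.8 102.5] tip in insert 35.6 44.0 F [ 0.2 -0.4 -0.5] open 0.5142235584668363 rpy [-179.98   14.89   92.28]
```

>>> drive_tool(rows=[[[0.16,0,0.597,0,0,0],[0.16,0,0.597,0,0,0],[0.16,0,0.597,0,0,0],[0.16,0,0.597,0,0,0],[0.12,0,0.45,0,0,0],[0,0,0,0,0,0],[0,0,0,0,0,0],[0,0,0,0,0,0]]])

```text
clock: 22.85
ee_pos: [0.5016, 0.0202, 0.1183]
tool_rot: [3.14, 0.262, 1.61]
wrist_force: [0.1, 0.2, -0.6]
opening: 0.516
grip_force: 25.0
```

```bash
python3 st.py .0891 .0824
```

```text
clock 22.85 TCP [501.6  20.2 118.3] tip [499.2  84.8  15.6] tip in insert 36.6 43.0 F [ 0.1  0.2 -0.6] open 0.5159001396451547 rpy [179.92  15.01  92.23]
```

>>> drive_tool(rows=[[[0.05,-0.01,0.185,0,0,0],[0,0,0,0,0,0],[0.215,0,-0.058,0,0,0],[0.215,0,-0.058,0,0,0],[0.215,0,-0.058,0,0,0],[0,0,0,0,0,0],[0,0,0,0,0,0],[0,0,0,0,0,0]]])

```text
clock: 23.52
ee_pos: [0.4999, 0.0409, 0.1115]
tool_rot: [3.142, 0.263, 1.612]
wrist_force: [0.1, 0.6, -0.9]
opening: 0.513
grip_force: 25.0
```

```bash
python3 st.py .0891 .0824
```

```text
clock 23.5167 TCP [499.9  40.9 111.5] tip [497.2 105.5   8.8] tip in insert 35.5 63.7 F [ 0.1  0.6 -0.9] open 0.5125649716112476 rpy [180.    15.05  92.36]
```

>>> drive_tool(rows=[[[0.08,0,-0.021,0,0,0],[0.05,0,-0.014,0,0,0],[0,0,0,0,0,0],[0,0,0,0,0,0]]])

```text
clock: 23.85
ee_pos: [0.4997, 0.0446, 0.1115]
tool_rot: [-3.142, 0.263, 1.611]
wrist_force: [-0.2, 0.1, -0.8]
opening: 0.518
grip_force: 25.0
```

>>> drive_tool(rows=[[[0.034,0,-0.009,0,0,0],[0,0,0,0,0,0],[0,0,0,0,0,0]]])

```text
clock: 24.1
ee_pos: [0.4997, 0.0452, 0.1116]
tool_rot: [-3.142, 0.264, 1.611]
wrist_force: [-0.3, -6.2, 1.0]
opening: 0.515
grip_force: 24.9
```

```bash
python3 st.py .0891 .0824
```

```text
clock 24.1 TCP [499.7  45.2 111.6] tip [497.1 109.7   8.9] tip in insert 35.5 67.9 F [-0.3 -6.2  1. ] open 0.5149817052155972 rpy [-180.     15.1    92.31]
```

>>> drive_tool(rows=[[[-0.074,0,0.098,0,0.292,0],[-0.077,0,0.095,0,0.292,0],[-0.08,0,0.093,0,0.292,0],[-0.082,0,0.09,0,0.292,0],[0,0,0,0,0,0],[0,0,0,0,0,0]]])

```text
clock: 24.6
ee_pos: [0.5001, 0.0332, 0.1025]
tool_rot: [-3.142, 0.141, 1.61]
wrist_force: [0.7, -6.8, 0.2]
opening: 0.514
grip_force: 24.9
```

```bash
python3 st.py .0891 .0824
```

```text
clock 24.6 TCP [500.1  33.2 102.5] tip [497.1 109.8   8.4] tip in insert 35.5 68.0 F [ 0.7 -6.8  0.2] open 0.5138938409305241 rpy [-180.      8.07   92.24]
```

>>> drive_tool(rows=[[[0,0,0,0,0,0],[0,0,0,0,0,0],[0,0,0,0,0,0],[0,0,0,0,0,0],[0,0,-0.3,0,0,0],[0,0,-0.7,0,0,0],[0,0,-0.67,0,0,0],[-0.5,0,0,0,0.67,0],[-0.48,0,0,0,0.67,0],[-0.48,0,0,0,0,0]]], jaw=62)

```text
clock: 25.43
ee_pos: [0.5026, -0.0028, 0.1573]
tool_rot: [3.138, -0.004, 1.612]
wrist_force: [-0.4, -0.3, -0.1]
opening: 0.663
grip_force: 0.0
```

>>> drive_tool(rows=[[[0,0,0,0,0,0],[0,0,0.2,0,0,0],[0,0,0.2,0,0,0],[0,0,0,0,0,0],[0,0,0,0,0,0],[0,0,0,0,0,0]]], jaw=33)

```text
clock: 25.93
ee_pos: [0.5013, -0.0017, 0.1428]
tool_rot: [-3.141, -0.0, 1.612]
wrist_force: [0.3, 0.4, 0.4]
opening: 0.36
grip_force: 0.0
```

```bash
python3 st.py 0 .084; python3 dz.py cutters wrist; echo; python3 dz.py cutters top
```

```text
clock 25.9333 TCP [501.3  -1.7 142.8] tip [501.2  -1.7  58.8] tip in insert 35.2 -43.5 F [0.3 0.4 0.4] open 0.3596683577208161 rpy [-1.7995e+02 -1.0000e-02  9.2390e+01]
-70 108 x [17.3 25.2 45.6 56.8] z [24.5 25.6 26.8] y -65.6 -60.0
-60 306 x [ 9.7 23.9 46.3 61.1] z [23.5 25.2 26.2] y -60.0 -50.1
-50 335 x [ 9.  21.8 49.  61.7] z [23.  24.5 25.6] y -49.8 -40.0
-40 360 x [11.2 19.7 50.9 59.6] z [22.4 23.8 25. ] y -40.0 -30.0
-30 339 x [11.4 19.9 51.5 59.5] z [21.6 22.9 24. ] y -30.0 -20.0
-20 342 x [12.3 20.8 50.  59.2] z [20.4 21.8 22.8] y -20.0 -10.0
-10 357 x [13.1 23.6 47.7 57.7] z [19.3 20.6 21.8] y -9.9 -0.0
0 362 x [16.  27.8 43.6 54.6] z [18.2 19.4 20.6] y 0.2 9.9
10 334 x [20.2 32.6 38.7 50.4] z [16.5 17.9 19.1] y 10.3 19.7
20 245 x [26.5 42.8 43.5 44.8] z [15.  16.2 17.5] y 20.3 29.6
30 16 x [32.6 38.  38.7 39.4] z [14.6 15.1 15.7] y 30.2 30.9

-20 6 x [14.8 19.7 52.2 57.8] z [15.5 17.5 21.4] y -11.1 -10.7
-10 24 x [14.1 22.9 49.  57. ] z [17.6 20.8 22.3] y -8.5 -0.0
0 23 x [18.3 26.9 45.  52.3] z [16.3 18.9 21.9] y 0.1 9.7
```

>>> drive_tool(rows=[[[-0.07,0,0.3,0,0,0],[0,0,0.4,0,0,0],[0,0,0.35,0,0,0],[0,0,0.1,0,0,0],[0,0,0.07,0,0,0],[0,0,0.05,0,0,0],[0,0,0.04,0,0,0],[0,0,0,0,0,0],[0,0,0,0,0,0]]])

```text
clock: 26.78
ee_pos: [0.5019, -0.0046, 0.1041]
tool_rot: [3.141, -0.0, 1.611]
wrist_force: [-1.0, 0.0, 0.8]
opening: 0.354
grip_force: 0.0
```

>>> drive_tool(rows=[[[0,0,0.035,0,0,0],[0,0,0,0,0,0],[0,0,0,0,0,0]]])

```text
clock: 27.03
ee_pos: [0.5018, -0.0046, 0.103]
tool_rot: [3.141, 0.0, 1.611]
wrist_force: [0.3, 0.1, -0.1]
opening: 0.355
grip_force: 0.0
```

>>> drive_tool(rows=[[[0,0,0.035,0,0,0],[0,0,0,0,0,0],[0,0,0,0,0,0]]])

```text
clock: 27.28
ee_pos: [0.5019, -0.0046, 0.102]
tool_rot: [3.141, 0.0, 1.611]
wrist_force: [1.1, -0.1, 2.0]
opening: 0.353
grip_force: 0.6
```

>>> drive_tool(rows=[[[0,0,0.03,0,0,0],[0,0,0.02,0,0,0],[0,0,0,0,0,0],[0,0,0,0,0,0]]])

```text
clock: 27.62
ee_pos: [0.5021, -0.0049, 0.1013]
tool_rot: [3.141, 0.001, 1.611]
wrist_force: [-3.7, -2.4, 10.7]
opening: 0.356
grip_force: 5.2
```

>>> drive_tool(rows=[[[0,0,0.015,0,0,0],[0,0,0,0,0,0],[0,0,0,0,0,0]]])

```text
clock: 27.87
ee_pos: [0.5021, -0.005, 0.1012]
tool_rot: [3.141, 0.001, 1.611]
wrist_force: [-5.7, -1.1, 14.2]
opening: 0.357
grip_force: 7.2
```

>>> drive_tool(rows=[[[0,0,-0.3,0,0,0],[0,0,-0.6,0,0,0],[0,0,-0.9,0,0,0],[0,0,-0.9,0,0,0],[-0.9,0,-0.5,0,0,0],[-0.9,0,-0.5,0,0,0],[-0.9,0,-0.5,0,0,0],[-0.9,0,-0.5,0,0,0],[-0.5,0,0,0,0,0],[0,0,0,0,0,0],[0,0,0,0,0,0],[0,0,0,0,0,0]]])

```text
clock: 28.87
ee_pos: [0.5062, -0.1267, 0.2402]
tool_rot: [-3.14, -0.001, 1.611]
wrist_force: [0.3, 0.1, -0.3]
opening: 0.36
grip_force: 0.0
```

```bash
python3 st.py 0 .084; python3 dz.py cutters wrist; echo; python3 dz.py pliers wrist;  python3 - <<'E'
from rig import eyes
from h import *
p,d,m=look(eyes,"wrist"); cv2.imwrite("pics/w6.png",cv2.resize(p[:300,100:420,::-1],None,fx=2,fy=2,interpolation=cv2.INTER_CUBIC))
E
```

```text
clock 28.8667 TCP [ 506.2 -126.7  240.2] tip [ 506.1 -126.6  156.2] tip in insert 35.0 -168.6 F [ 0.3  0.1 -0.3] open 0.36013295113537597 rpy [-1.7993e+02 -6.0000e-02  9.2310e+01]
-70 57 x [17.7 24.5 46.7 53.5] z [13.9 14.9 15.8] y -63.6 -60.5
-60 183 x [14.2 23.6 47.6 56.3] z [14.3 15.5 16.5] y -60.0 -50.0
-50 189 x [11.4 20.8 50.4 59. ] z [14.7 15.9 16.9] y -49.9 -40.3
-40 209 x [11.5 19.2 51.2 59.7] z [15.3 16.5 17.7] y -40.0 -30.1
-30 214 x [11.7 19.4 51.8 59.5] z [15.6 16.8 17.9] y -30.0 -20.0
-20 218 x [12.  21.3 49.8 58.3] z [15.4 17.  18.1] y -19.9 -10.1
-10 206 x [14.  24.2 47.  57.1] z [15.5 17.  18.2] y -10.0 -0.7

-30 20 x [-39.3 -35.4 -34.3 -31.1] z [14.8 15.7 17. ] y -22.1 -20.5
-20 187 x [-45.7 -45.2 -44.6 -24.6] z [14.7 16.2 17.3] y -19.9 -10.0
-10 204 x [-50.4 -38.5 -31.1 -19.7] z [15.4 16.7 18. ] y -10.0 -0.8
```

View pics/w6.png

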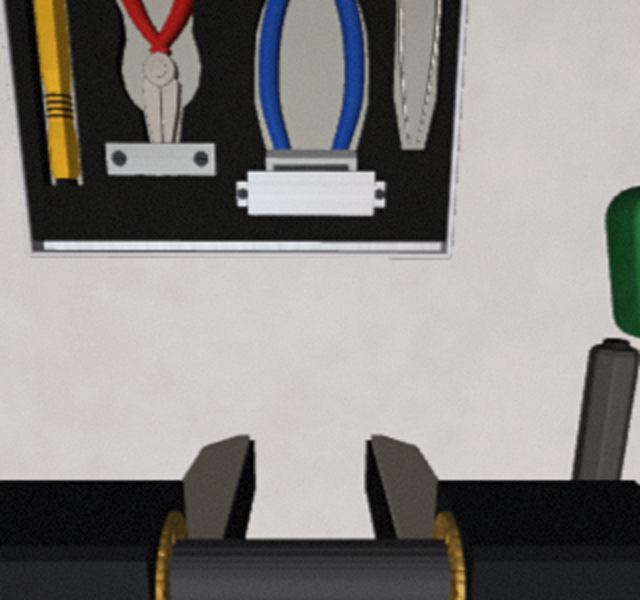

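The wrist view shows both tools lying flat in their pockets. The blue handle ends go under the catch tongue at (310,155), and the pliers' jaws are under the bridge at (160,158). The arm is clear, so I'm handing in.

```bash
python3 -c "
from rig import arm
print(arm.sign_off())"
```

```text
the job is handed in; nothing more can be done
None
```

Both tools are stowed in their own pockets, jaws under the bridges and handle ends under the sprung catches, and the job was handed in at about 29 s with the arm clear of everything.

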